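# Index the leaded-roundel turntable

## Robot

A 6-joint arm with a two-finger parallel gripper is mounted at the origin on the work surface. World frame = base frame: x ahead of the robot, y to its left, z up, the work surface at z = 0. Lengths are in m, angles in rad, forces in N, time in s.
With the tool pointing down it reaches from about 0.275 to 0.85 m from the base axis. Payload 5.2 kg.
Tool frame: the origin (TCP) lies between the finger pads; the fingertips stand 14 mm ahead of it and the grasp point (between the pads) lies 5 mm behind it; z points along the fingers, y is the line along which they close (so a half turn about z gives the same grasp; the last joint's range is limited). The gripper opens to 85 mm and grips with 20 to 120 N. Pads are 22 mm wide; open, the fingers measure 114 mm over their backs; the gripper's body (76 mm by 85 mm) begins 54 mm behind the grasp point. The pads swing forward as they close: fully open they stand 13 mm farther back than shut.
Start: joints at [-1.449, 0.259, 1.535, -0, 1.348, -0.203], TCP at [0.176, -0.521, 0.245] pointing down, gripper open.
Joint ranges: [-3.14, 3.14], [-0.91, 2.08], [0.19, 2.58], [-1.22, 4.36], [0.22, 2.71], [-3.12, 3.12]. Speed limits (rad/s): [2.57, 2.57, 3.14, 3.14, 3.14, 3.14].

## Interface

Orientations are given as a unit quaternion [x, y, z, w].
In Python, from bench import * gives the robot as it stands.
- The arm moves only by the tool carry_out, never from a script. Its argument "series" is text: rows parted by semicolons, each of 5 numbers parted by spaces: the shift along the tool's x, y, z in m, then the turn about the tool's z in rad, then the closure, from 0 (fully open) to 1 (shut). A call has exactly 10 rows; each row is the pose to reach, as a shift and turn from the pose commanded when the call began, along the tool's axes at that moment; what a row does not reach only later rows make up. A row lasts 1/10 s, in which the tool goes at most 50 mm and 8.59 degrees, less where a joint would pass 70% of its speed; a pose out of reach is approached as far as the arm can. A call with a gripper value outside its range is refused whole. The fingers move at their own pace and stop on an object; "newtons" is the grip in N (left out, the last holds). Time passes only in rows, so rows that repeat a pose let the fingers close, or fill a call up. It gives the time, the measured TCP pose, the force, the opening and the grip force at its end, in the units of the state.
- read_state(): the state, without advancing time (a new reading comes with each control period).
- get_image(name): name is "scene" or "top" or "wrist"; returns a dict with "frame" (400x640x3 uint8, blue, green, red), "vfov" (degrees; the focal length in pixels is half the picture's height over the tangent of half this angle, whatever the lens; pixels are square), "cx", "cy" (the principal point, pixels), "D" ([k1, k2, p1, p2, k3] as OpenCV has them; the pictures are not rectified), "xyz" and "rotation" of the camera in the world. Camera axes: x right, y down, z forward; pixel columns grow to the right and rows downward; lengths in m; the calibration is good to about 2 mm. A picture is of the moment at which its call begins. There is no depth.
- close_job(): hands the job in; it is judged then, once.
The state is a dict: "t": time; "joint_pos": joint angles; "dq": joint speeds; "tau": joint torques, N m; "tcp_pos": TCP position; "tcp_rot": TCP orientation; "contact_force": force on the tool from outside, world axes, zero at the start; "moment": the same for the moment, N m; "grip_width": finger opening in m; "grasp_force": force on a finger pad.
Only numpy, scipy, OpenCV 4.12 (cv2) and the standard library are available. Lean on these libraries where they do the work, as an engineer would, in place of code of your own. Each camera call takes 0.05 s, during which the arm holds its last target. There are 200 camera calls.

## Task

Lock the soldering turntable in its index position: draw the brass bolt fully back by its red knob, turn the round steel plate by its black upright grip until the red-marked keyway in its rim faces the bolt, then slide the bolt fully home into the keyway. Let go, and leave the other things on the bench where they are.

Things in the scene. Friction and masses are not known exactly. Their poses are not given: they have to be found in the camera images.
- turntable: Grey cast base, fixed to the bench: round foot 212 mm across, arm 76 mm wide, 14 mm high, out to 260 mm along its own -y axis. Origin on the bench under the plate's vertical axis, z up. The steel plate turns above the foot (24 to 38 mm high; a pad and leaded glass roundel, 120 mm across, fixed on it up to 48 mm). The brass bolt slides on the arm along the base's y axis, pointing at the plate's axis.
- plate (a joint): Turn of the plate, rad, -0.6 to 2.4: 0 = keyway exactly facing the bolt, positive = counter-clockwise from above. Starts at 0.9 to 2.1. Stays where left (friction 0.12 N m). Rim radius 102 mm within 0.6 rad either side of the keyway, cut back to 82 mm elsewhere; the bolt's nose starts in the cut-back part and bars the plate from 0 until drawn.
- bolt (a joint): Slide of the brass bolt, m: 0 = fully home in the keyway, 0.045 = fully drawn, away from the plate. Starts at 0.010 to 0.018. The nose clears the rim above 0.028. Stays where left (friction 2 N). The round nose draws the plate in if the keyway is off by less than about 0.05 rad; otherwise it stops on the rim.
- grip_top (a point): Centre of the top of the black upright grip on the plate: a round post 18 mm in diameter, 57 mm tall above the plate (38 to 95 mm above the bench), fixed to the plate 82 mm from its axis, straight opposite the keyway.
- keyway_mouth (a point): Middle of the keyway's mouth at the plate's rim, at the plate's top face (38 mm above the bench), 98 mm from the axis. The keyway is an open radial slot 18 mm wide and 24 mm deep, marked with red paint on both sides and at its inner end.
- bolt_knob_top (a point): Centre of the top of the red upright knob on the bolt: a round post 18 mm in diameter, 37 to 89 mm above the bench, 195 mm from the plate's axis when the bolt is home and 240 mm when fully drawn.
- bolt_tip (a point): Tip of the bolt's round brass nose (14 mm wide), 31 mm above the bench, 76 mm from the plate's axis when home. The bolt runs through a blue guide block on the arm: 43 mm wide, 116 to 156 mm from the axis, 47 mm high, red line along its top pointing at the axis.
- spool: Bystander: upright blue spool of solder, 60 mm across, 45 mm high, beside the bolt arm on its far side. Origin at the centre of its underside.
- jar: Bystander: amber flux jar with black cap, 52 mm across, 62 mm high, beside the plate, on the side away from the robot. Origin at the centre of its underside.
- thermos: Bystander: pale vacuum flask, 72 mm across, 215 mm high, upright. Origin at the centre of its underside.
- brush: Bystander: brush 190 mm long lying on the bench.
- hammer: Bystander: hammer 240 mm long lying on the bench.
- came: Bystander: straight stiff strip of lead came, 200 x 12 x 10 mm, lying on the bench.
- panes: Bystander: small stack of coloured glass pieces, about 100 x 75 x 15 mm, lying on the bench.

How it is judged:
On the way, in this order (a step that is already met when the one before it is completed fails the run):
1. the bolt is drawn back clear of the plate (more than 30 mm from home) (value of joint bolt above 0.03 m), for 0.1 s.
2. with the bolt still drawn, the plate is turned until its keyway faces the bolt (within 0.06 rad) (value of joint plate between -0.06 and 0.06 rad and value of joint bolt above 0.026 m), for 0.1 s.
At the end, for the whole second after the job is handed in: The bolt is within 4 mm of fully home, in the keyway: the plate is within 0.04 rad of its index position, and both are at rest (value of joint bolt below 0.004 m and value of joint plate between -0.04 and 0.04 rad and velocity of joint plate between -0.05 and 0.05 rad/s and velocity of joint bolt between -0.01 and 0.01 m/s); the robot touches nothing.
It fails at once if a bystander is shoved more than 30 mm from its place (distance of any of spool, jar, thermos, brush, hammer, came, panes from where it was at the start of the episode above 0.03 m).
It fails at once if the spool, jar or thermos is knocked over (tilted more than 0.6 rad) (angle between any of spool, jar, thermos's own z axis and vertical above 0.6 rad).
It also fails if it takes over 64 s, if anything falls off the work surface, if the arm or the gripper's body presses on something with over 40 N, if the wrist force passes 120 N, or if a joint passes its speed limit or range.

## Working session

There is one attempt and no reset: what is moved stays moved. The work goes in short steps, Python scripts to look and compute and a tool call to move; the robot and the scene stay as the last step left them, time stands still between calls to the robot, and variables do not carry over. Pictures are saved under pics/ and viewed, at most 10 in all, crops included, and the job is handed in when it is done.

Besides the shell and the picture viewer there is one more tool, called after "Call:" as name(argument=value, ...) on one line, values as JSON. carry_out: Moves the arm, as the interface text tells. Its arguments: {"type":"object","properties":{"series":{"type":"string"},"newtons":{"type":"number"}},"required":["series"]}

```bash
mkdir -p pics
cat > h.py <<'E'
from bench import *
import numpy as np, cv2
def K(c):
    f=c["frame"].shape[0]/2/np.tan(np.radians(c["vfov"])/2)
    return np.array([[f,0,c["cx"]],[0,f,c["cy"]],[0,0,1.]])
def R(c):
    r=np.array(c["rotation"],float)
    if r.size==4:
        from scipy.spatial.transform import Rotation as Q
        return Q.from_quat(r).as_matrix()
    return r.reshape(3,3)
def ray(c,uv):
    p=cv2.undistortPoints(np.array(uv,float).reshape(-1,1,2),K(c),np.array(c["D"],float)).reshape(-1,2)
    return np.c_[p,np.ones(len(p))]@R(c).T
def onplane(c,uv,z):
    d=ray(c,uv); o=np.array(c["xyz"]); return o+d*((z-o[2])/d[:,2])[:,None]
E
python3 - <<'E'
from h import *
import pickle
for n in("top","scene"):
    c=get_image(n); pickle.dump(c,open(n+".pkl","wb")); cv2.imwrite(f"pics/{n}0.png",c["frame"]); print(n,c["vfov"],c["xyz"],np.round(R(c),3).tolist(),c["D"])
print(read_state())
E
```

```text
top 43.11566113595211 [ 0.22891253 -0.05093493  1.71207799] [[0.012, -0.985, 0.173], [-1.0, -0.009, 0.018], [-0.016, -0.173, -0.985]] [-0.06104685  0.          0.          0.          0.        ]
scene 57.13772472475755 [ 1.28825284 -0.5930219   0.72227427] [[0.584, 0.457, -0.671], [0.812, -0.317, 0.491], [0.012, -0.831, -0.556]] [-0.02159156  0.          0.          0.          0.        ]
{'t': 0.1, 'joint_pos': array([-1.44878371e+00,  2.59296463e-01,  1.53596250e+00,  1.02411530e-05,
        1.34799495e+00, -2.02800487e-01]), 'dq': array([-0.00020719, -0.00049175, -0.00243255,  0.00092747,  0.00046144,
       -0.0006156 ]), 'tau': array([ 2.42730028e-03, -4.46973181e+01, -2.91245252e+01, -2.91718170e-04,
        6.32640993e-03,  3.93433211e-06]), 'tcp_pos': array([ 0.17549275, -0.52078409,  0.2445481 ]), 'tcp_rot': array([ 9.86840861e-01,  1.61692378e-01,  3.85323173e-05, -8.29751587e-04]), 'contact_force': array([-0.16794099, -0.03737495, -0.28252392]), 'moment': array([0.01412359, 0.01836468, 0.0022078 ]), 'grasp_force': 0.0, 'grip_width': 0.08539460034898909}
```

View pics/top0.png

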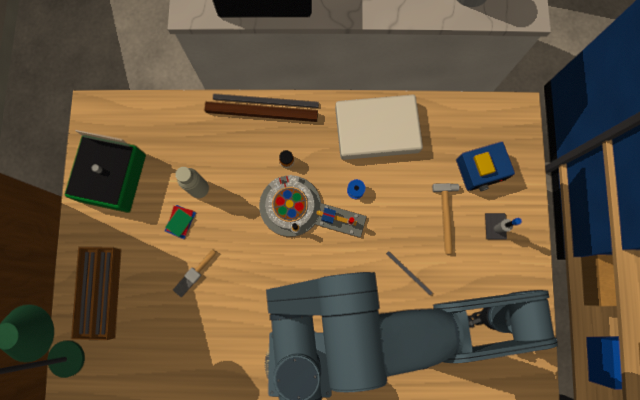

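View pics/scene0.png

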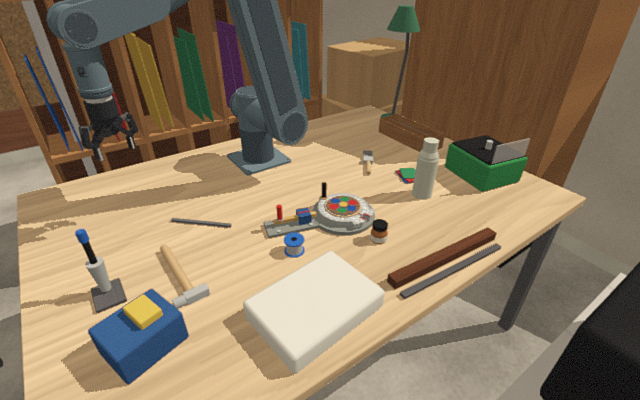

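The top view shows the turntable around (291,206), its arm running to (365,228), the black grip near (295,227) and the red knob near (350,220). The scene view shows the grip at (323,188) and the knob at (280,212). I'll enlarge both.

Run:
```python
import pickle,cv2,numpy as np
t=pickle.load(open("top.pkl","rb"))["frame"][165:245,250:380]
s=pickle.load(open("scene.pkl","rb"))["frame"][175:260,255:395]
a=cv2.resize(t,None,fx=5.5,fy=5.5,interpolation=2)[:300*2]
cv2.imwrite("pics/topz.png",a)
cv2.imwrite("pics/scz.png",cv2.resize(s,None,fx=5.5,fy=5.5,interpolation=2))
```

```text
(no output)
```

View pics/topz.png

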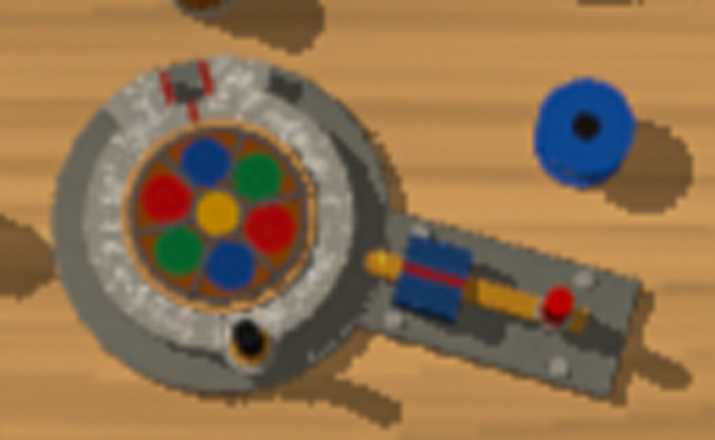

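View pics/scz.png

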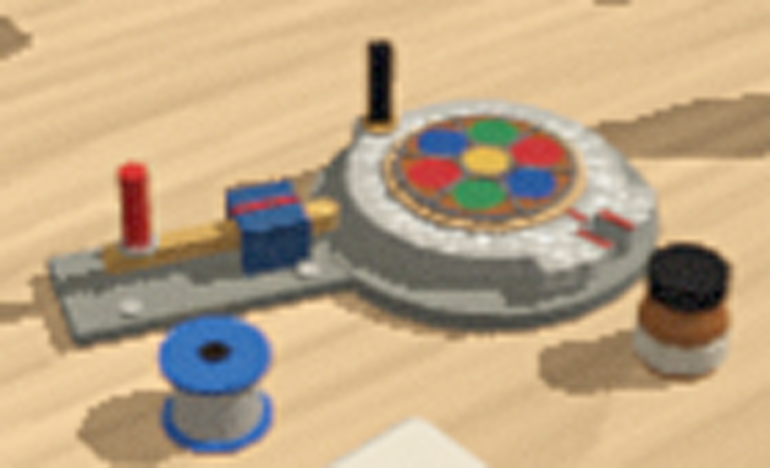

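The top zoom shows the roundel centre at zoom (217,213), the grip top near (249,330), the knob top near (561,297) and the keyway near (187,80). The scene zoom shows the grip top at (379,45) and the knob top at (133,170).

```bash
cat > m.py <<'E'
from h import *
import pickle
T=pickle.load(open("top.pkl","rb"));S=pickle.load(open("scene.pkl","rb"))
tp=lambda x,y:(249.6+x/5.5,164.6+y/5.5)
sp=lambda x,y:(254.6+x/5.5,174.6+y/5.5)
def row(n,t,s,z):
    a=onplane(T,[tp(*t)],z)[0] if t else None; b=onplane(S,[sp(*s)],z)[0] if s else None
    print(n,None if a is None else a.round(4),None if b is None else b.round(4)); return a,b
c=row("centre",(217,213),(486,161),.048)
row("grip",(249,332),(379,45),.095)
k=row("knob",(560,299),(133,169),.089)
row("key",(187,80),(618,227),.038)
row("tip",(368,262),(338,210),.033)
row("guide near",(405,264),(298,200),.047)
row("guide far",(468,284),(232,212),.047)
row("spool",(585,125),(214,352),.045)
C=np.mean(c,0);Kn=np.mean(k,0);d=(Kn-C)[:2];print("dir",np.degrees(np.arctan2(d[1],d[0])),np.hypot(*d))
E
python3 m.py
```

```text
centre [0.5243 0.0413 0.048 ] [0.5258 0.0404 0.048 ]
grip [0.4453 0.0187 0.095 ] [0.4447 0.0198 0.095 ]
knob [ 0.4673 -0.1638  0.089 ] [ 0.4672 -0.1632  0.089 ]
key [0.6092 0.0619 0.038 ] [0.6107 0.0706 0.038 ]
tip [ 0.4973 -0.0506  0.033 ] [ 0.4995 -0.0481  0.033 ]
guide near [ 0.4941 -0.0731  0.047 ] [ 0.4942 -0.0725  0.047 ]
guide far [ 0.4822 -0.1112  0.047 ] [ 0.4826 -0.11    0.047 ]
spool [ 0.5814 -0.1825  0.045 ] [ 0.5806 -0.1827  0.045 ]
dir -105.77516192862251 0.21234585612961268
```

```bash
cat > go.py <<'E'
from h import *
import sys
from scipy.spatial.transform import Rotation as Q
s=read_state(); M=Q.from_quat(s["tcp_rot"]).as_matrix()
yaw=np.degrees(np.arctan2(M[1,0],M[0,0]))
print("t",s["t"],"tcp",s["tcp_pos"].round(4),"yaw",yaw.round(2),"F",s["contact_force"].round(1),"w",round(s["grip_width"],4),"gf",round(s["grasp_force"],1),"q6",s["joint_pos"][5].round(2))
# args: groups of x y z yaw ; M flattened to vertical tool
c,n=np.cos(np.radians(yaw)),np.sin(np.radians(yaw))
F=np.array([[c,n,0],[n,-c,0],[0,0,-1.]])
a=list(map(float,sys.argv[1:]))
for i in range(0,len(a),4):
    d=F.T@(np.array(a[i:i+3])-s["tcp_pos"]); print(d.round(4),"turn",round(np.radians(yaw-a[i+3]),3))
E
python3 go.py .4672 -.1635 .15 74
```

```text
t 0.1 tcp [ 0.1755 -0.5208  0.2445] yaw 18.61 F [-0.2 -0.  -0.3] w 0.0854 gf 0.0 q6 -0.2
[ 0.3905 -0.2455  0.0945] turn -0.967
```

Call:
carry_out(series="0.01 -0.006 0 0 0; 0.03 -0.018 0 0 0; 0.055 -0.035 0 0 0; 0.085 -0.053 0 0 0; 0.115 -0.072 0 0 0; 0.145 -0.091 0 0 0; 0.175 -0.11 0 0 0; 0.205 -0.13 0 0 0; 0.235 -0.148 0 0 0; 0.265 -0.167 0 0 0", newtons=30)

```text
t: 1.1
tcp_pos: [0.3741, -0.2763, 0.2453]
tcp_rot: [0.987, 0.162, 0.0, -0.0]
contact_force: [0.5, -0.1, -0.4]
grip_width: 0.0853
grasp_force: 0.0
```

Call:
carry_out(series="0.03 -0.019 0.01 -0.1 0; 0.06 -0.038 0.02 -0.22 0; 0.085 -0.055 0.03 -0.34 0; 0.105 -0.067 0.04 -0.46 0; 0.118 -0.075 0.05 -0.58 0; 0.125 -0.079 0.06 -0.7 0; 0.125 -0.079 0.07 -0.82 0; 0.125 -0.079 0.08 -0.92 0; 0.125 -0.079 0.09 -0.967 0; 0.125 -0.079 0.094 -0.967 0")

```text
t: 2.1
tcp_pos: [0.4659, -0.1624, 0.1503]
tcp_rot: [0.798, 0.602, -0.0, -0.001]
contact_force: [-0.7, -0.2, -0.2]
grip_width: 0.0851
grasp_force: 0.0
```

```bash
python3 go.py .4672 -.1635 .067 74
python3 - <<'E'
from h import *
import pickle
c=get_image("wrist");pickle.dump(c,open("w1.pkl","wb"));cv2.imwrite("pics/w1.png",c["frame"])
f=c["frame"].astype(int);m=((f[...,2]>110)&(f[...,1]<60)&(f[...,0]<60)).astype(np.uint8)
n,l,s,ce=cv2.connectedComponentsWithStats(m)
for i in range(1,n):
    if s[i,4]>60: print(s[i],ce[i].round(1),onplane(c,[ce[i]],.089).round(4))
E
```

```text
t 2.1 tcp [ 0.4659 -0.1624  0.1503] yaw 74.06 F [-0.7 -0.2 -0.2] w 0.0851 gf 0.0 q6 -0.28
[-0.0007  0.0016  0.0833] turn 0.001
[314  86   6  53 267] [316.  112.2] [[ 0.4879 -0.0897  0.089 ]]
[304 196  25  39 734] [316.3 215.4] [[ 0.4691 -0.1564  0.089 ]]
```

View pics/w1.png

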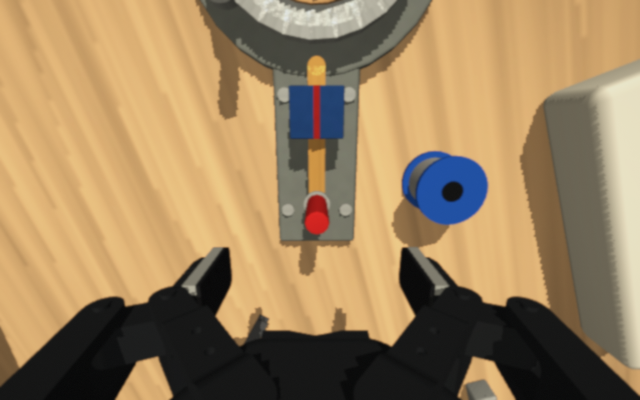

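The wrist view shows the red knob top at (317,222). It is centred between the fingertips (231 and 400), and the arm stands vertical in the picture. I'll descend and grip.

Call:
carry_out(series="0 0.001 0.01 0 0; 0 0.001 0.03 0 0; 0 0.001 0.05 0 0; 0 0.001 0.07 0 0; 0 0.001 0.08 0 0; 0 0.001 0.083 0 0; 0 0.001 0.083 0 0.5; 0 0.001 0.083 0 1; 0 0.001 0.083 0 1; 0 0.001 0.083 0 1", newtons=30)

```text
t: 3.15
tcp_pos: [0.468, -0.1642, 0.069]
tcp_rot: [0.799, 0.602, 0.0, 0.001]
contact_force: [-0.1, 0.8, 0.1]
grip_width: 0.0281
grasp_force: 0.0
```

Call:
carry_out(series="0 0 0 0 1; 0 0 0 0 1; 0 0 0 0 1; 0 0 0 0 1; 0 0 0 0 1; 0 0 0 0 1; 0 0 0 0 1; 0 0 0 0 1; 0 0 0 0 1; 0 0 0 0 1")

```text
t: 4.15
tcp_pos: [0.4667, -0.1636, 0.0689]
tcp_rot: [0.798, 0.602, -0.0, -0.001]
contact_force: [-4.3, 2.1, 5.7]
grip_width: 0.0172
grasp_force: 29.5
```

Call:
carry_out(series="-0.002 0 0 0 1; -0.006 0 0 0 1; -0.01 0 0 0 1; -0.014 0 0 0 1; -0.018 0 0 0 1; -0.021 0 0 0 1; -0.024 0 0 0 1; -0.026 0 0 0 1; -0.027 0 0 0 1; -0.027 0 0 0 1")

```text
t: 5.15
tcp_pos: [0.4594, -0.1894, 0.0689]
tcp_rot: [0.799, 0.602, -0.0, -0.001]
contact_force: [-3.0, 1.3, 6.5]
grip_width: 0.0173
grasp_force: 29.5
```

```bash
python3 go.py
```

```text
t 5.15 tcp [ 0.4594 -0.1894  0.0689] yaw 74.02 F [-3.   1.3  6.5] w 0.0173 gf 29.5 q6 -0.34
```

Call:
carry_out(series="0 0 0 0 0.5; 0 0 0 0 0; 0 0 0 0 0; 0 0 0 0 0; 0 0 -0.02 0 0; 0 0 -0.045 0 0; 0 0 -0.07 0 0; 0 0 -0.09 0 0; 0 0 -0.1 0 0; 0 0 -0.1 0 0")

```text
t: 6.15
tcp_pos: [0.4609, -0.1904, 0.1695]
tcp_rot: [0.799, 0.602, 0.0, 0.001]
contact_force: [0.1, 0.3, 0.1]
grip_width: 0.0856
grasp_force: 0.0
```

```bash
python3 go.py .445 .0192 .16 105
```

```text
t 6.15 tcp [ 0.4609 -0.1904  0.1695] yaw 74.02 F [0.1 0.3 0.1] w 0.0856 gf 0.0 q6 -0.34
[ 0.1971 -0.073   0.0095] turn -0.541
```

Call:
carry_out(series="0.01 -0.004 0 0 0; 0.035 -0.013 0 -0.06 0; 0.065 -0.024 0 -0.15 0; 0.095 -0.035 0 -0.25 0; 0.125 -0.046 0 -0.35 0; 0.155 -0.057 0 -0.45 0; 0.18 -0.067 0.005 -0.52 0; 0.192 -0.071 0.009 -0.54 0; 0.197 -0.073 0.009 -0.54 0; 0.197 -0.073 0.009 -0.54 0")

```text
t: 7.15
tcp_pos: [0.4439, 0.0199, 0.1587]
tcp_rot: [0.609, 0.793, -0.0, -0.001]
contact_force: [0.4, -0.4, 1.2]
grip_width: 0.0854
grasp_force: 0.0
```

```bash
python3 go.py .445 .0192 .072 105
python3 - <<'E'
from h import *
c=get_image("wrist");cv2.imwrite("pics/w2.png",c["frame"])
from scipy.spatial.transform import Rotation as Q
# expected pixel of grip top
p=(np.array([.445,.0192,.095])-c["xyz"])@R(c); print(cv2.projectPoints(p.reshape(1,3),np.zeros(3),np.zeros(3),K(c),np.array(c["D"]))[0].ravel())
E
```

```text
t 7.15 tcp [0.4439 0.0199 0.1587] yaw 104.94 F [ 0.4 -0.4  1.2] w 0.0854 gf 0.0 q6 -0.47
[-0.0009  0.0009  0.0867] turn -0.001
[314.67888506 223.57280649]
```

View pics/w2.png

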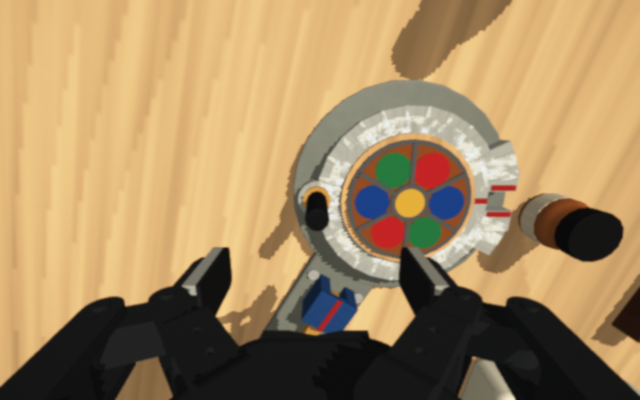

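The wrist view shows the grip top at about (317,219), against a prediction of (315,224). The keyway is opposite it at (500,201), and the jar is clear. I'll descend and grip.

Call:
carry_out(series="0 0.001 0.01 0 0; 0 0.001 0.03 0 0; 0 0.001 0.05 0 0; 0 0.001 0.07 0 0; 0 0.001 0.082 0 0; 0 0.001 0.086 0 0; 0 0.001 0.086 0 0.5; 0 0.001 0.086 0 1; 0 0.001 0.086 0 1; 0 0.001 0.086 0 1", newtons=30)

```text
t: 8.2
tcp_pos: [0.4457, 0.0197, 0.0739]
tcp_rot: [0.609, 0.793, 0.0, 0.001]
contact_force: [0.5, 0.2, -0.1]
grip_width: 0.0283
grasp_force: 0.0
```

Call:
carry_out(series="0 0 0 0 1; 0 0 0 0 1; 0 0 0 0 1; 0 0 0 0 1; 0 0 0 0 1; 0 0 0 0 1; 0 0 0 0 1; 0 0 0 0 1; 0 0 0 0 1; 0 0 0 0 1")

```text
t: 9.2
tcp_pos: [0.4453, 0.0197, 0.0739]
tcp_rot: [0.609, 0.793, -0.0, 0.0]
contact_force: [-2.1, -1.1, 5.1]
grip_width: 0.0172
grasp_force: 29.3
```

```bash
python3 go.py .4453 .0192 .072 105
cat > arc.py <<'E'
from h import *
import sys
# arc of grip: centre C, from angle a0 clockwise by total, in tool axes at start yaw
s=read_state(); C=np.array([.525,.041]); r=.082
from scipy.spatial.transform import Rotation as Q
M=Q.from_quat(s["tcp_rot"]).as_matrix(); y=np.arctan2(M[1,0],M[0,0])
F=np.array([[np.cos(y),np.sin(y)],[np.sin(y),-np.cos(y)]])
d=s["tcp_pos"][:2]-C; a=np.arctan2(d[1],d[0]); print("angle",np.degrees(a),"r",np.hypot(*d))
tot=np.radians(float(sys.argv[1]))
f=np.array([.04,.14,.26,.38,.5,.62,.74,.86,.96,1])
for k in f:
    b=a-tot*k; p=C+np.hypot(*d)*np.array([np.cos(b),np.sin(b)])
    v=F@(p-s["tcp_pos"][:2]); print(f"{v[0]:.4f} {v[1]:.4f} 0 {tot*k:.3f} 1;",end=" ")
E
python3 arc.py 40
```

```text
t 9.2 tcp [0.4453 0.0197 0.0739] yaw 104.97 F [-2.1 -1.1  5.1] w 0.0172 gf 29.3 q6 -0.47
[-0.0005 -0.0001  0.0019] turn -0.001
angle -165.05743544067334 r 0.08249175450624258
0.0023 0.0000 0 0.028 1; 0.0080 0.0004 0 0.098 1; 0.0149 0.0014 0 0.182 1; 0.0216 0.0029 0 0.265 1; 0.0282 0.0050 0 0.349 1; 0.0346 0.0076 0 0.433 1; 0.0407 0.0108 0 0.517 1; 0.0466 0.0144 0 0.600 1; 0.0512 0.0179 0 0.670 1; 0.0530 0.0193 0 0.698 1;
```

Call:
carry_out(series="0.0023 0 0 0.028 1; 0.008 0.0004 0 0.098 1; 0.015 0.0014 0 0.182 1; 0.0216 0.003 0 0.265 1; 0.0282 0.005 0 0.349 1; 0.0346 0.0076 0 0.433 1; 0.0407 0.0108 0 0.517 1; 0.0466 0.0144 0 0.6 1; 0.0512 0.0179 0 0.67 1; 0.053 0.0193 0 0.698 1")

```text
t: 10.2
tcp_pos: [0.4502, 0.0763, 0.0739]
tcp_rot: [0.844, 0.536, 0.0, 0.0]
contact_force: [-2.4, -2.2, 6.2]
grip_width: 0.0174
grasp_force: 29.5
```

```bash
python3 arc.py 40; python3 go.py
```

```text
angle 154.73939436634168 r 0.08265391595770805
0.0023 0.0000 0 0.028 1; 0.0081 0.0004 0 0.098 1; 0.0149 0.0014 0 0.182 1; 0.0217 0.0029 0 0.265 1; 0.0283 0.0050 0 0.349 1; 0.0347 0.0077 0 0.433 1; 0.0408 0.0109 0 0.517 1; 0.0467 0.0145 0 0.600 1; 0.0513 0.0180 0 0.670 1; 0.0531 0.0194 0 0.698 1; t 10.2 tcp [0.4502 0.0763 0.0739] yaw 64.85 F [-2.4 -2.2  6.2] w 0.0174 gf 29.5 q6 0.36
```

Call:
carry_out(series="0.0023 0 0 0.028 1; 0.008 0.0004 0 0.098 1; 0.015 0.0014 0 0.182 1; 0.0216 0.003 0 0.265 1; 0.0282 0.005 0 0.349 1; 0.0346 0.0076 0 0.433 1; 0.0407 0.0108 0 0.517 1; 0.0466 0.0144 0 0.6 1; 0.0512 0.0179 0 0.67 1; 0.053 0.0193 0 0.698 1")

```text
t: 11.2
tcp_pos: [0.4903, 0.1159, 0.0739]
tcp_rot: [0.977, 0.215, 0.0, 0.0]
contact_force: [-3.0, -2.5, 6.7]
grip_width: 0.0172
grasp_force: 29.7
```

```bash
python3 arc.py 40.5; python3 go.py
```

```text
angle 114.81931669383157 r 0.08256507411234289
0.0023 0.0000 0 0.028 1; 0.0082 0.0004 0 0.099 1; 0.0151 0.0014 0 0.184 1; 0.0219 0.0030 0 0.269 1; 0.0286 0.0051 0 0.353 1; 0.0350 0.0078 0 0.438 1; 0.0412 0.0111 0 0.523 1; 0.0472 0.0148 0 0.608 1; 0.0518 0.0183 0 0.679 1; 0.0536 0.0198 0 0.707 1; t 11.2 tcp [0.4903 0.1159 0.0739] yaw 24.84 F [-3.  -2.5  6.7] w 0.0172 gf 29.7 q6 1.15
```

Call:
carry_out(series="0.0023 0 0 0.028 1; 0.008 0.0004 0 0.099 1; 0.015 0.0014 0 0.184 1; 0.0219 0.003 0 0.269 1; 0.0286 0.0051 0 0.353 1; 0.035 0.0078 0 0.438 1; 0.0412 0.0111 0 0.523 1; 0.0472 0.0148 0 0.608 1; 0.052 0.0185 0 0.682 1; 0.0539 0.02 0 0.71 1")

```text
t: 12.2
tcp_pos: [0.5473, 0.1201, 0.0739]
tcp_rot: [0.99, -0.138, -0.0, 0.0]
contact_force: [-5.0, -3.4, 8.4]
grip_width: 0.0173
grasp_force: 29.8
```

Call:
carry_out(series="0 0 0 0 1; 0 0 0 0 0.5; 0 0 0 0 0; 0 0 0 0 0; 0 0 0 0 0; 0 0 -0.02 0 0; 0 0 -0.045 0 0; 0 0 -0.07 0 0; 0 0 -0.085 0 0; 0 0 -0.09 0 0")

```text
t: 13.2
tcp_pos: [0.5485, 0.1207, 0.1652]
tcp_rot: [0.991, -0.137, 0.002, -0.0]
contact_force: [-0.6, 0.2, -0.2]
grip_width: 0.085
grasp_force: 0.0
```

```bash
python3 arc.py 0|head -1; python3 go.py .4594 -.1894 .17 74 .4594 -.1894 .17 -16; python3 go.py .4594 -.1894 .17 74 >/dev/null
python3 - <<'E'
from h import *
c=get_image("top");cv2.imwrite("pics/topz2.png",cv2.resize(c["frame"][165:245,250:380],None,fx=5.5,fy=5.5,interpolation=2))
E
```

```text
angle 73.58311885998044 r 0.08306832191261469
t 13.2 tcp [0.5485 0.1207 0.1652] yaw -15.7 F [-0.6  0.2 -0.2] w 0.085 gf 0.0 q6 1.86
[-0.0018  0.3226 -0.0048] turn -1.566
[-0.0018  0.3226 -0.0048] turn 0.005
```

View pics/topz2.png

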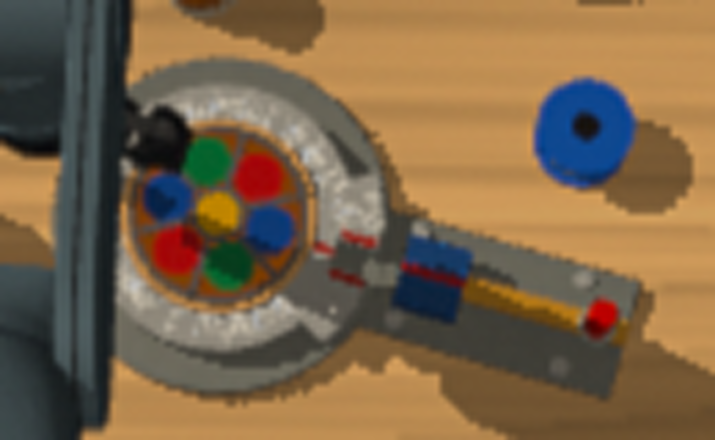

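The top zoom shows the keyway at (350,258), in line with the drawn bolt's nose at (378,272) and the guide line. Next is the knob, near (601,318).

Call:
carry_out(series="0 0.01 0 -0.05 0; 0 0.03 0 -0.15 0; 0 0.06 0 -0.27 0; 0 0.095 0 -0.39 0; 0 0.13 0 -0.51 0; 0 0.165 0 -0.63 0; 0 0.2 0 -0.75 0; 0 0.23 0 -0.86 0; 0 0.25 0 -0.94 0; 0 0.26 0 -0.96 0")

```text
t: 14.25
tcp_pos: [0.4759, -0.1313, 0.1621]
tcp_rot: [0.942, 0.337, -0.001, -0.001]
contact_force: [0.5, -0.1, 0.9]
grip_width: 0.0857
grasp_force: 0.0
```

```bash
python3 go.py .4594 -.1894 .16 74
```

```text
t 14.25 tcp [ 0.4759 -0.1313  0.1621] yaw 39.33 F [ 0.5 -0.1  0.9] w 0.0857 gf 0.0 q6 0.39
[-0.0496  0.0345  0.0021] turn -0.605
```

Call:
carry_out(series="-0.008 0.006 0 -0.08 0; -0.02 0.014 0 -0.2 0; -0.035 0.024 0 -0.32 0; -0.045 0.031 0 -0.44 0; -0.05 0.0345 0 -0.55 0; -0.05 0.0345 0 -0.605 0; -0.05 0.0345 0 -0.605 0; -0.05 0.0345 0.01 -0.605 0; -0.05 0.0345 0.02 -0.605 0; -0.05 0.0345 0.02 -0.605 0")

```text
t: 15.25
tcp_pos: [0.4589, -0.1871, 0.1411]
tcp_rot: [0.799, 0.601, -0.001, -0.002]
contact_force: [-0.4, 0.2, -0.0]
grip_width: 0.0856
grasp_force: 0.0
```

```bash
python3 go.py .4594 -.1894 .068 74
python3 - <<'E'
from h import *
c=get_image("wrist");cv2.imwrite("pics/w3.png",c["frame"])
E
```

```text
t 15.25 tcp [ 0.4589 -0.1871  0.1411] yaw 73.93 F [-0.4  0.2 -0. ] w 0.0856 gf 0.0 q6 -0.33
[-0.0021  0.0011  0.0731] turn -0.001
```

View pics/w3.png

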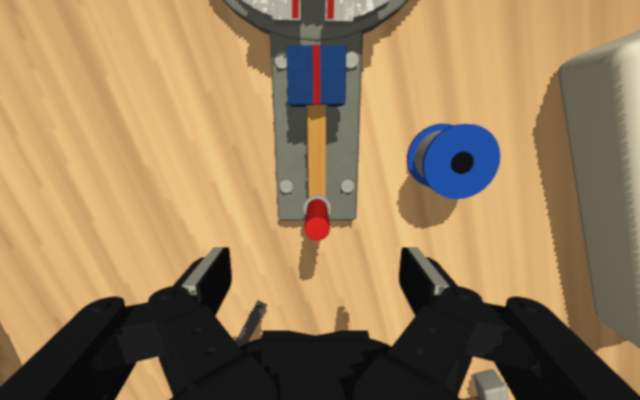

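The wrist view shows the keyway's red marks at x≈296 and 330, midpoint 313, against the bolt line at 317. That is about 0.02 rad off, which the nose can pull in. The knob top at (317,229) is centred, so I'll grip it and push home.

Call:
carry_out(series="-0.002 0.001 0.01 0 0; -0.002 0.001 0.03 0 0; -0.002 0.001 0.05 0 0; -0.002 0.001 0.068 0 0; -0.002 0.001 0.072 0 0; -0.002 0.001 0.072 0 0.5; -0.002 0.001 0.072 0 1; -0.002 0.001 0.072 0 1; -0.002 0.001 0.072 0 1; -0.002 0.001 0.072 0 1", newtons=30)

```text
t: 16.3
tcp_pos: [0.4593, -0.1899, 0.072]
tcp_rot: [0.799, 0.602, -0.001, -0.001]
contact_force: [-4.6, 3.5, 10.4]
grip_width: 0.0172
grasp_force: 29.6
```

Call:
carry_out(series="0 0 0 0 1; 0 0 0 0 1; 0 0 0 0 1; 0.002 0 0 0 1; 0.006 0 0 0 1; 0.01 0 0 0 1; 0.014 0 0 0 1; 0.018 0 0 0 1; 0.021 0 0 0 1; 0.023 0 0 0 1")

```text
t: 17.3
tcp_pos: [0.4656, -0.1679, 0.0721]
tcp_rot: [0.799, 0.602, -0.001, -0.001]
contact_force: [-6.8, -0.9, 7.9]
grip_width: 0.017
grasp_force: 29.4
```

```bash
python3 go.py .4724 -.1464 .068 74
```

```text
t 17.3 tcp [ 0.4656 -0.1679  0.0721] yaw 74.0 F [-6.8 -0.9  7.9] w 0.017 gf 29.4 q6 -0.29
[0.0226 0.0006 0.0041] turn 0.0
```

Call:
carry_out(series="0.002 0 0 0 1; 0.005 0 0 0 1; 0.008 0 0 0 1; 0.011 0 0 0 1; 0.014 0 0 0 1; 0.017 0 0 0 1; 0.019 0 0 0 1; 0.021 0 0 0 1; 0.022 0 0 0 1; 0.022 0 0 0 1")

```text
t: 18.3
tcp_pos: [0.4714, -0.1474, 0.0721]
tcp_rot: [0.799, 0.602, -0.001, -0.001]
contact_force: [-8.3, -2.5, 9.5]
grip_width: 0.0172
grasp_force: 29.4
```

```bash
python3 go.py .4724 -.1464 .072 74
```

```text
t 18.3 tcp [ 0.4714 -0.1474  0.0721] yaw 74.02 F [-8.3 -2.5  9.5] w 0.0172 gf 29.4 q6 -0.25
[0.0012 0.0007 0.0001] turn 0.0
```

Call:
carry_out(series="0.0005 0 0 0 1; 0.001 0 0 0 1; 0.0015 0 0 0 1; 0.002 0 0 0 1; 0.0025 0 0 0 1; 0.0025 0 0 0 1; 0.0025 0 0 0 1; 0.0025 0 0 0 1; 0.0025 0 0 0 1; 0.0025 0 0 0 1")

```text
t: 19.3
tcp_pos: [0.4714, -0.1472, 0.0721]
tcp_rot: [0.798, 0.602, -0.003, 0.0]
contact_force: [-11.8, -11.3, 8.4]
grip_width: 0.0169
grasp_force: 29.4
```

```bash
python3 go.py
```

```text
t 19.3 tcp [ 0.4714 -0.1472  0.0721] yaw 74.04 F [-11.8 -11.3   8.4] w 0.0169 gf 29.4 q6 -0.24
```

The bolt hit its end stop: it moved 44 mm in all, and the force rose without further motion. I'll ease off, release and rise.

Call:
carry_out(series="-0.001 0 0 0 1; -0.002 0 0 0 1; -0.002 0 0 0 0.5; -0.002 0 0 0 0; -0.002 0 0 0 0; -0.002 0 0 0 0; -0.002 0 -0.02 0 0; -0.002 0 -0.05 0 0; -0.002 0 -0.08 0 0; -0.002 0 -0.1 0 0")

```text
t: 20.3
tcp_pos: [0.4739, -0.1468, 0.1733]
tcp_rot: [0.799, 0.602, 0.0, 0.001]
contact_force: [0.0, 0.5, -1.2]
grip_width: 0.0854
grasp_force: 0.0
```

Call:
carry_out(series="-0.01 0 0 0 0; -0.02 0 0 0 0; -0.03 0 0 0 0; -0.03 0 0 0 0; -0.03 0 0 0 0; -0.03 0 0 0 0; -0.03 0 0 0 0; -0.03 0 0 0 0; -0.03 0 0 0 0; -0.03 0 0 0 0")

```text
t: 21.3
tcp_pos: [0.4649, -0.1753, 0.1713]
tcp_rot: [0.799, 0.602, 0.0, 0.0]
contact_force: [-0.1, 0.8, -0.2]
grip_width: 0.0856
grasp_force: 0.0
```

```bash
python3 go.py
python3 - <<'E'
from h import *
c=get_image("wrist");cv2.imwrite("pics/w4.png",c["frame"])
E
```

```text
t 21.3 tcp [ 0.4649 -0.1753  0.1713] yaw 73.97 F [-0.1  0.8 -0.2] w 0.0856 gf 0.0 q6 -0.31
```

View pics/w4.png

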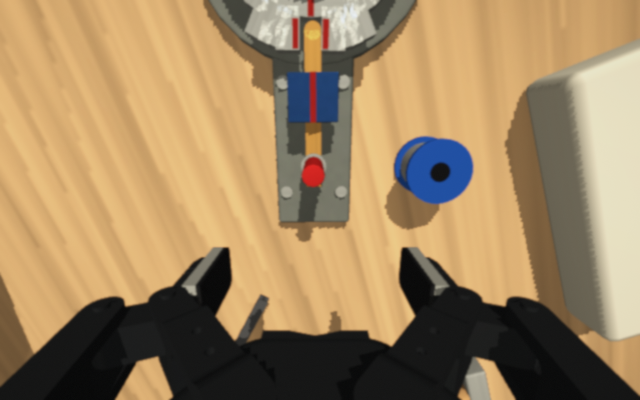

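The nose sits inside the keyway, tip near (313,25) between the red marks at 295 and 326. One last numeric check of the knob's radius.

Run:
```python
from h import *
c=get_image("wrist")
k=onplane(c,[(313,175)],.089)[0];g=onplane(c,[(313,72),(313,122)],.047)
C=np.array([.525,.041])
print(k,np.hypot(*(k[:2]-C)),[np.hypot(*(p[:2]-C)) for p in g])
```

```text
[ 0.4728393  -0.14480681  0.089     ] 0.1929893963903593 [np.float64(0.11525155631865837), np.float64(0.1547008874712933)]
```

The knob is at about 194 mm, where 195 mm is home and the guide edges read about 1 mm short, so the bolt is home.

```bash
python3 -c "
from bench import *
print(close_job())"
```

```text
the job is handed in; nothing more can be done
None
```

The bolt was drawn back, the plate turned to its index position, and the bolt pushed home into the keyway; the gripper is clear, no other objects were touched, and the job was handed in at about 21 s of the 64 s allowed (no verdict was returned).

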